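# Line up the sample boxes for weighing, largest beside the balance

### The arm

A 6-joint arm with a two-finger parallel gripper is mounted at the origin on the work surface. World frame = base frame: x ahead of the robot, y to its left, z up, the work surface at z = 0. Lengths are in mm, angles in rad, forces in N, time in s.
With the tool pointing down it reaches from about 350 to 875 mm from the base axis. Payload 4.2 kg.
Tool frame: the origin (TCP) lies at the very end of the fingers, on their centre line; the grasp point (between the pads) lies 19 mm behind it (arm.grip_point_offset is the distance from the TCP to the grasp point, in mm); z points along the fingers, y is the direction in which the jaws open and shut (so a half turn about z gives the same grasp; the last joint's range is limited). The gripper opens to 85 mm and grips with 20 to 120 N. Pads are 22 mm wide; open, the fingers measure 114 mm over their backs; the gripper's body (76 mm by 85 mm) begins 54 mm behind the grasp point. The pads swing forward as they close: fully open they stand 13 mm farther back than shut.
Start: joints at [1.524, 0.385, 0.008, 0, -1.194, -0.259], TCP at [188.128, 595.993, 231.312] pointing down, gripper open.
Joint ranges: [-3.14, 3.14], [-1.21, 2.06], [-1.07, 1.41], [-3.16, 2.05], [-2.99, -0.16], [-3.1, 3.1]. Speed limits (rad/s): [2.79, 2.79, 3.14, 3.14, 3.14, 3.14].

### API

Orientations are given as a unit quaternion [x, y, z, w].
In Python, from bench import arm gives the robot as it stands.
- The arm moves only by the tool drive_tool, never from a script. Its argument "steps" is a list of rows, each a list of 5 numbers: the shift along the tool's x, y, z in m, then the turn about the tool's z in degrees, then the finger opening in m, from 0 to 0.0854. A call has 1 to 20 rows; each row shifts and turns the commanded pose from where the row before left it, along the tool's axes as they then stand; what a row does not reach is not made up. A row lasts 1/10 s, in which the tool goes at most 50 mm and 8.59 degrees, less where a joint would pass 70% of its speed; a pose out of reach is approached as far as the arm can. A call is refused whole if a number of a shift passes 0.05 or a number of a turn 8.59, either way. A call with a gripper value outside its range is refused whole. The fingers move at their own pace and stop on an object; the grip force is fixed at half the most. Time passes only in rows, so rows that do not move let the fingers close. It gives the time, the measured TCP pose, the force and the opening at its end, in the units of the state.
- arm.read_state(): the state, without advancing time (a new reading comes with each control period).
- arm.get_image(name): name is "side" or "top"; returns (picture, depth): 400x640x3 uint8, blue, green, red; 400x640 float32, mm along the optical axis (not along the pixel's ray), 0 where there is no reading.
- arm.camera_params(name): a dict with "K" (3x3 intrinsics, pixels), "dist" ([k1, k2, p1, p2, k3] as OpenCV has them; the pictures are not rectified), "world_to_cam" (4x4, takes a point from world to camera coordinates). Camera axes: x right, y up, looking along -z (the intrinsics and any distortion apply to the point x, -y, -z); pixel columns grow to the right and rows downward; lengths in mm; the calibration is good to about 2 mm. A picture is of the moment at which its call begins. camera_params takes no time and is no camera call.
- arm.job_done(): hands the job in, once; it reports no verdict.
The state is a dict: "clock": time; "joints": joint angles; "joint_vel": joint speeds; "joint_efforts": joint torques, N m; "position": TCP position; "ee_rot": TCP orientation; "contact_force": force on the tool from outside, world axes, zero at the start; "wrist_torque": the same for the moment, N m; "gripper_width": finger opening in mm.
Only numpy, scipy, OpenCV 4.12 (cv2) and the standard library are available. Lean on these libraries where they do the work, as an engineer would, in place of code of your own. Each camera call takes 0.05 s, during which the arm holds its last target.

### The job

Line up the four upright lidded sample boxes for weighing, one squarely on each black mark of the rail, in order of size: the largest on the mark beside the balance and the smallest at the far end. Set the shallow box on the lid of the largest one, its feet down in the lid's recesses. Keep every box upright throughout, and leave them all standing released.

Things in the scene. Friction and masses are not known exactly. Their poses are not given: they have to be found in the camera images.
- box_large: The largest sample box: 64 x 64 mm, 72 mm tall, its lid included. It alone has a square recess in each corner of its lid (13 to 15 mm wide, 5 mm deep, centres 20 mm from the lid's centre along x and y). White body, flat blue lid of the same width, 4 mm corner feet. Origin: centre of the underside (bottom of the feet); z up, x and y square to its sides.
- box_medium: The second largest sample box: 54 x 54 mm, 57 mm tall. White body, flat blue lid of the same width, 4 mm corner feet. Origin: centre of the underside (bottom of the feet); z up, x and y square to its sides.
- box_small: The third sample box: 44 x 44 mm, 43 mm tall. White body, flat blue lid of the same width, 4 mm corner feet. Origin: centre of the underside (bottom of the feet); z up, x and y square to its sides.
- box_tiny: The smallest sample box: 34 x 34 mm, 32 mm tall. White body, flat blue lid of the same width, 4 mm corner feet. Origin: centre of the underside (bottom of the feet); z up, x and y square to its sides.
- box_shallow: The shallow box: as wide as the largest (64 x 64 mm) but only 32 mm tall in all. Its feet (9 mm square, 20 mm from its centre along x and y) fit the recesses in the largest box's lid; seated, its origin is 68 mm above that of the largest box. White body, flat blue lid of the same width, 4 mm corner feet. Origin: centre of the underside (bottom of the feet); z up, x and y square to its sides.
- mark_1: The leftmost (+y end) of four fixed black rubber squares, 72 x 72 x 2 mm, in a row at 94 mm spacing on a flat aluminium rail (85 x 380 mm, 4 mm thick). Origin: centre of its underside; its top is 2 mm above that, 6 mm above the work surface. y runs along the rail to the robot's left, x across it.
- mark_2: The second from the left of four fixed black rubber squares, 72 x 72 x 2 mm, in a row at 94 mm spacing on a flat aluminium rail (85 x 380 mm, 4 mm thick). Origin: centre of its underside; its top is 2 mm above that, 6 mm above the work surface. y runs along the rail to the robot's left, x across it.
- mark_3: The third from the left of four fixed black rubber squares, 72 x 72 x 2 mm, in a row at 94 mm spacing on a flat aluminium rail (85 x 380 mm, 4 mm thick). Origin: centre of its underside; its top is 2 mm above that, 6 mm above the work surface. y runs along the rail to the robot's left, x across it.
- mark_4: The rightmost (-y end) of four fixed black rubber squares, 72 x 72 x 2 mm, in a row at 94 mm spacing on a flat aluminium rail (85 x 380 mm, 4 mm thick). Origin: centre of its underside; its top is 2 mm above that, 6 mm above the work surface. y runs along the rail to the robot's left, x across it.
- balance: A fixed electronic balance, white, 170 x 130 mm, 50 mm tall, with a round steel pan of 104 mm diameter on top. It stands past one end of the rail, left or right; a grey control box of 130 x 130 x 64 mm with knobs stands past the other end. Origin: centre of its underside, about 145 mm from the centre of the end mark beside it.
Not all that is in view belongs to the job. What is shaped like the box_large but red or turquoise is not meant.

How it is judged:
By the outcome, as a careful person would: the job done as asked, in the order asked, and still so for the second after the job is handed in, with the robot touching nothing.
It also fails if it takes over 112 s, if anything falls off the work surface, if the arm or the gripper's body presses on something with over 40 N, if the wrist force passes 120 N, or if a joint passes its speed limit or range.

## Working session

There is one attempt and no reset: what is moved stays moved. The work goes in short steps, Python scripts to look and compute and a tool call to move; the robot and the scene stay as the last step left them, time stands still between calls to the robot, and variables do not carry over. Pictures are saved under pics/ and viewed, and the job is handed in when it is done.

Besides the shell and the picture viewer there is one more tool, called after "Emit:" as name(argument=value, ...), one argument or row to a line, values as JSON. drive_tool: Moves the arm, as the interface text tells. Its arguments: {"type":"object","properties":{"steps":{"type":"array"}},"required":["steps"]}

```bash
ls; mkdir -p pics; python3 - <<'E'
from bench import arm
import cv2,numpy as np
for n in("top","side"):
    im,d=arm.get_image(n); cv2.imwrite(f"pics/{n}0.png",im); np.save(f"{n}0.npy",d)
    p=arm.camera_params(n); print(n,p)
    print((d>0).mean())
print(arm.read_state())
E
```

```text
pics
top {'K': array([[423.69485788,   0.        , 323.50378553],
       [  0.        , 423.69485788, 202.47621636],
       [  0.        ,   0.        ,   1.        ]]), 'dist': array([-0.00527026,  0.        ,  0.        ,  0.        ,  0.        ]), 'world_to_cam': array([[ 2.31370004e-02, -9.99730898e-01,  1.67644423e-03,
        -9.19223106e+00],
       [ 9.98043521e-01,  2.31953117e-02,  5.80612404e-02,
        -4.72831378e+02],
       [-5.80845017e-02,  3.29801355e-04,  9.98311616e-01,
        -8.41043087e+02],
       [ 0.00000000e+00,  0.00000000e+00,  0.00000000e+00,
         1.00000000e+00]])}
0.995890625
side {'K': array([[488.48368555,   0.        , 319.15853537],
       [  0.        , 488.48368555, 194.55858682],
       [  0.        ,   0.        ,   1.        ]]), 'dist': array([-0.08082121,  0.        ,  0.        ,  0.        ,  0.        ]), 'world_to_cam': array([[-9.25969149e-01, -3.77204088e-01,  1.72688201e-02,
         4.26212113e+02],
       [ 3.00675566e-01, -7.08896268e-01,  6.38012763e-01,
        -1.56270436e+02],
       [-2.28419220e-01,  5.95972447e-01,  7
[... 162 characters left out ...]
ts': array([ 1.52356831e+00,  3.85460887e-01,  6.72090713e-03, -4.01900258e-04,
       -1.19399965e+00, -2.58594046e-01]), 'joint_vel': array([-4.27330967e-06, -3.47279425e-03,  2.73960003e-03,  2.11538846e-03,
       -3.70437382e-03,  1.12388592e-03]), 'joint_efforts': array([-1.85872468e-04, -3.93317556e+01,  1.88930082e+01,  4.19792667e+00,
       -2.58356100e-03,  3.65381922e-06]), 'position': array([188.01162831, 595.48781322, 230.33094429]), 'ee_rot': array([ 9.88320094e-01, -1.52389018e-01, -8.32430130e-05,  9.85933507e-04]), 'contact_force': array([-0.82128479, -0.11210463, -0.8296613 ]), 'wrist_torque': array([0.03583565, 0.00543273, 0.01270969]), 'gripper_width': 85.65006215712883}
```

View pics/top0.png

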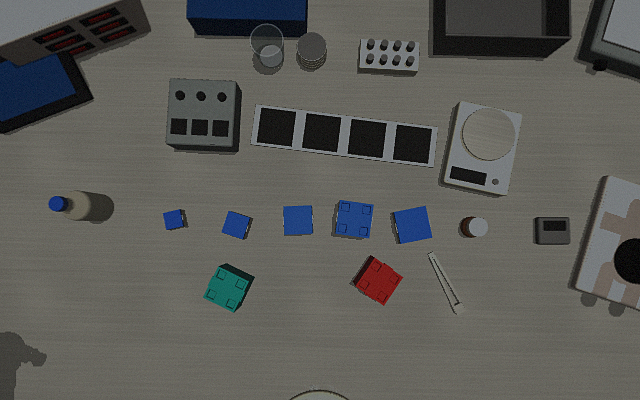

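View pics/side0.png

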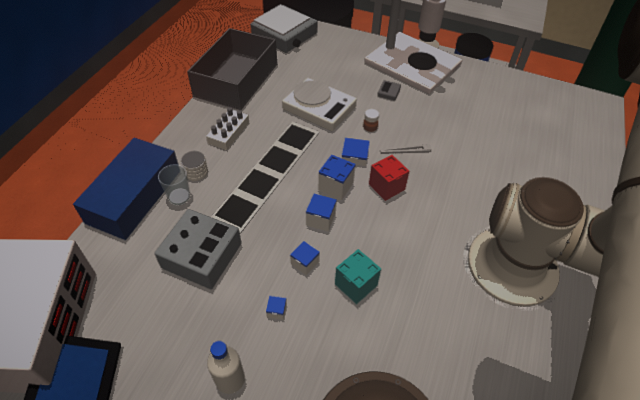

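Top view: the lids, left to right, are tiny (174,220), small (237,225), medium (298,221), large with recesses (354,219) and shallow (412,224). The marks run from (276,128) to (413,144). The balance is at the right (-y), so the large box goes on mark_4.

```bash
cat > h.py <<'E'
from bench import arm
import cv2,numpy as np
H=dict(large=72,medium=57,small=43,tiny=32,shallow=32)
W=dict(large=64,medium=54,small=44,tiny=34,shallow=64)
def ray(n,uv,z):
    p=arm.camera_params(n);K=p["K"];T=p["world_to_cam"]
    q=cv2.undistortPoints(np.float64(uv).reshape(-1,1,2),K,p["dist"]).reshape(-1,2)
    d=np.c_[q[:,0],-q[:,1],-np.ones(len(q))]@T[:3,:3]   # R^T d
    c=-T[:3,:3].T@T[:3,3]
    s=(np.asarray(z)-c[2])/d[:,2]
    return c+d*np.reshape(s,(-1,1))
def proj(n,P):
    p=arm.camera_params(n);T=p["world_to_cam"]
    X=np.atleast_2d(P)@T[:3,:3].T+T[:3,3]; X=X*[1,-1,-1]
    return cv2.projectPoints(X,np.zeros(3),np.zeros(3),p["K"],p["dist"])[0].reshape(-1,2)
def depthpts(n,d,mask):
    p=arm.camera_params(n);T=p["world_to_cam"]
    v,u=np.nonzero(mask&(d>0)); z=d[v,u]
    q=cv2.undistortPoints(np.float64(np.c_[u,v]).reshape(-1,1,2),p["K"],p["dist"]).reshape(-1,2)
    X=np.c_[q[:,0]*z,-q[:,1]*z,-z]
    return (X-T[:3,3])@T[:3,:3]
def rect_world(n,cnt,z):
    P=ray(n,cnt.reshape(-1,2),z)[:,:2].astype(np.float32)
    (c,s,a)=cv2.minAreaRect(P)
    a=(a+45)%90-45
    return np.round(c,1),np.round(s,1),round(a,1)
def blue(im):
    h=cv2.cvtColor(im,cv2.COLOR_BGR2HSV)
    return cv2.inRange(h,(105,120,60),(130,255,255))
E
python3 - <<'E'
from h import *
for n in("top","side"):
    im=cv2.imread(f"pics/{n}0.png");d=np.load(f"{n}0.npy")
    m=blue(im)
    for c in cv2.findContours(m,cv2.RETR_EXTERNAL,cv2.CHAIN_APPROX_NONE)[0]:
        A=cv2.contourArea(c)
        if A<150: continue
        mk=np.zeros(m.shape,np.uint8);cv2.drawContours(mk,[c],-1,1,-1)
        mk=cv2.erode(mk,np.ones((5,5)))
        P=depthpts(n,d,mk>0)
        z=np.median(P[:,2]); u=c.reshape(-1,2).mean(0).round()
        print(n,u,A,"z",z.round(1),"ctr depth",P.mean(0).round(1),rect_world(n,c,z))
    h=cv2.cvtColor(im,cv2.COLOR_BGR2GRAY)
    m=cv2.inRange(h,0,45)
    for c in cv2.findContours(m,cv2.RETR_EXTERNAL,cv2.CHAIN_APPROX_NONE)[0]:
        A=cv2.contourArea(c)
        if 500<A<3000: print(n,"dark",c.reshape(-1,2).mean(0).round(),A,rect_world(n,c,6))
E
```

```text
top [235. 224.] 471.0 z 43.0 ctr depth [424.3 172.2  43. ] (array([424.3, 172.1]), array([44. , 43.4]), -17.0)
top [173. 219.] 269.0 z 32.0 ctr depth [431.7 297.9  32.1] (array([431.9, 298.1]), array([34.1, 34.2]), 15.4)
top [413. 224.] 986.0 z 31.6 ctr depth [ 432.7 -174.6   31.7] (array([ 433.2, -174.8]), array([63.6, 64.6]), 12.6)
top [298. 220.] 751.0 z 57.0 ctr depth [436.4  50.5  57. ] (array([436.7,  50.8]), array([54.3, 54.3]), 4.1)
top [354. 219.] 1092.5 z 71.3 ctr depth [440.4 -56.3  70.6] (array([440.4, -56.2]), array([64. , 63.7]), -6.8)
top [ 56. 203.] 157.5 z 150.4 ctr depth [453.1 456.1 150.3] (array([453.5, 455.4]), array([23.8, 24. ]), 1.3)
top [30. 85.] 3077.0 z 39.5 ctr depth [689.7 591.   39.9] (array([700.4, 594.7]), array([111.6, 157. ]), 22.8)
top [246.   9.] 2091.5 z 74.8 ctr depth [841.3 157.3  74.8] (array([838.1, 159.9]), array([ 37.8, 227.7]), 1.3)
top dark [630. 260.] 899.0 (array([ 370.7, -615.2]), array([51. , 90.9]), -1.1)
top dark [412. 144.] 1156.5 (array([ 598.5, -177. ]), array([72.1, 72.2]), -5.8)
top dark [367. 138.] 1153.0 (array([608.2, -83.7])
[... 1369 characters left out ...]
77.5, 162.2]), array([226.7, 117.8]), -0.3)
side dark [236. 210.] 660.0 (array([628.6, 102.1]), array([69.8, 69.9]), -6.3)
side dark [258. 183.] 566.0 (array([618.6,   8.5]), array([69.5, 70. ]), -6.0)
side dark [388. 183.] 550.0 (array([ 326.5, -113. ]), array([91.2, 96.6]), 9.8)
side dark [127. 201.] 1867.0 (array([860.4, 159.7]), array([275.6, 181. ]), -29.0)
side dark [236.  78.] 2028.0 (array([ 904.2, -401.1]), array([365.8, 231.2]), -0.1)
side dark [231.  51.] 1531.5 (array([ 939.8, -446.1]), array([251.5, 162.4]), -0.7)
side dark [477.  37.] 1451.5 (array([ 236.7, -845.1]), array([202.3, 265.9]), -0.0)
side dark [319.   8.] 1505.5 (array([ 783.2, -788.8]), array([402.2, 185.3]), 23.9)
```

```bash
cat > go.py <<'E'
from h import *
import sys
from scipy.spatial.transform import Rotation as R
def state(pr=True):
    s=arm.read_state();M=R.from_quat(s["ee_rot"]).as_matrix()
    psi=np.degrees(np.arctan2(M[1,0],M[0,0])); tilt=np.degrees(np.arccos(-M[2,2]))
    if pr: print("t",round(s["clock"],2),"tcp",s["position"].round(1),"psi",psi.round(2),"tilt",tilt.round(2),"w",round(s["gripper_width"],1),"F",s["contact_force"].round(1),"j",s["joints"].round(2))
    return s["position"],psi
def plan(x,y,z,psi,p=None):
    p0,ps=state() if p is None else p
    a=np.radians(psi);d=np.array([x,y,z])-p0
    print("turn %.2f"%(ps-psi),"then shift tool (m): x %.4f y %.4f z %.4f"%((d@[np.cos(a),np.sin(a),0])/1e3,(d@[np.sin(a),-np.cos(a),0])/1e3,-d[2]/1e3))
if __name__=="__main__": plan(*map(float,sys.argv[1:]))
E
python3 go.py 431.9 298.2 150 -74.6
```

```text
t 0.1 tcp [188.  595.5 230.3] psi -17.53 tilt 0.11 w 85.7 F [-0.8 -0.1 -0.8] j [ 1.52  0.39  0.01 -0.   -1.19 -0.26]
turn 57.07 then shift tool (m): x 0.3514 y -0.1562 z 0.0803
```

Emit:
drive_tool(
  steps=[
    [0,0,0,8.15,0.085],
    [0,0,0,8.15,0.085],
    [0,0,0,8.15,0.085],
    [0,0,0,8.15,0.085],
    [0,0,0,8.15,0.085],
    [0,0,0,8.15,0.085],
    [0,0,0,8.15,0.085],
  ],
)

```text
clock: 0.8
position: [188.0, 595.7, 230.6]
ee_rot: [0.794, -0.608, 0.0, 0.001]
contact_force: [0.2, -0.6, 0.6]
gripper_width: 84.8
```

```bash
python3 go.py 431.9 298.2 150 -74.6
```

```text
t 0.8 tcp [188.  595.7 230.6] psi -74.91 tilt 0.08 w 84.8 F [ 0.2 -0.6  0.6] j [ 1.52  0.39  0.01 -0.   -1.19 -1.26]
turn -0.31 then shift tool (m): x 0.3515 y -0.1561 z 0.0806
```

Emit:
drive_tool(
  steps=[
    [0.0351,-0.0156,0,0,0.085],
    [0.0351,-0.0156,0,0,0.085],
    [0.0351,-0.0156,0,0,0.085],
    [0.0351,-0.0156,0,0,0.085],
    [0.0351,-0.0156,0,0,0.085],
    [0.0351,-0.0156,0,0,0.085],
    [0.0351,-0.0156,0.02,0,0.085],
    [0.0351,-0.0156,0.02,0,0.085],
    [0.0351,-0.0156,0.02,0,0.085],
    [0.0351,-0.0156,0.02,0,0.085],
    [0,0,0.02,0,0.085],
    [0,0,0.02,0,0.085],
    [0,0,0.02,0,0.085],
    [0,0,0,0,0.085],
    [0,0,0,0,0.085],
  ],
)

```text
clock: 2.3
position: [432.0, 299.1, 91.3]
ee_rot: [0.796, -0.606, 0.0, 0.0]
contact_force: [-1.2, 1.0, 1.2]
gripper_width: 84.6
```

```bash
python3 go.py 431.9 298.2 6 -74.6; python3 - <<'E'
from h import *
im,d=arm.get_image("side"); cv2.imwrite("pics/s1.png",im)
E
```

```text
t 2.3 tcp [432.  299.1  91.3] psi -74.55 tilt 0.05 w 84.6 F [-1.2  1.   1.2] j [ 0.91  0.37 -0.42  0.   -0.78 -0.65]
turn 0.05 then shift tool (m): x 0.0009 y 0.0003 z 0.0853
```

View pics/s1.png

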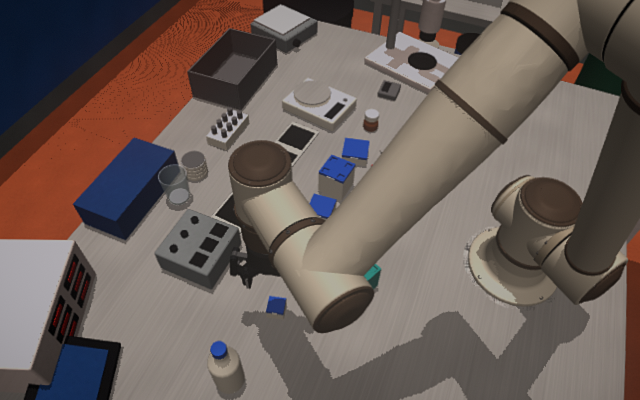

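The side view shows the gripper at about (260,265), over the tiny box at (276,305), with clear space around it. I'm going down and gripping.

Emit:
drive_tool(
  steps=[
    [0.0009,0,0.02,0,0.085],
    [0,0,0.02,0,0.085],
    [0,0,0.02,0,0.085],
    [0,0,0.015,0,0.085],
    [0,0,0.01,0,0.085],
    [0,0,0,0,0.06],
    [0,0,0,0,0.03],
    [0,0,0,0,0.02],
    [0,0,0,0,0.02],
    [0,0,0,0,0.02],
    [0,0,0,0,0.02],
  ],
)

```text
clock: 3.45
position: [432.8, 299.1, 7.6]
ee_rot: [0.796, -0.606, 0.0, -0.001]
contact_force: [-0.9, 0.3, 5.8]
gripper_width: 32.9
```

```bash
python3 go.py 627.5 103.2 130 -95.9
```

```text
t 3.45 tcp [432.8 299.1   7.6] psi -74.54 tilt 0.15 w 32.9 F [-0.9  0.3  5.8] j [ 0.91  0.5  -0.49  0.   -0.58 -0.64]
turn 21.36 then shift tool (m): x 0.1749 y -0.2138 z -0.1224
```

Emit:
drive_tool(
  steps=[
    [0,0,-0.02,0,0.02],
    [0,0,-0.03,0,0.02],
    [0,0,-0.03,0,0.02],
    [0,0,-0.03,0,0.02],
    [0,0,-0.012,7.12,0.02],
    [0,0,0,7.12,0.02],
    [0,0,0,7.12,0.02],
    [0.0219,-0.0267,0,0,0.02],
    [0.0219,-0.0267,0,0,0.02],
    [0.0219,-0.0267,0,0,0.02],
    [0.0219,-0.0267,0,0,0.02],
    [0.0219,-0.0267,0,0,0.02],
    [0.0219,-0.0267,0,0,0.02],
    [0.0219,-0.0267,0,0,0.02],
    [0.0219,-0.0267,0,0,0.02],
    [0,0,0,0,0.02],
    [0,0,0,0,0.02],
  ],
)

```text
clock: 5.15
position: [626.1, 101.2, 127.6]
ee_rot: [-0.669, 0.743, 0.0, -0.001]
contact_force: [-0.7, 0.5, -0.4]
gripper_width: 33.1
```

```bash
python3 go.py 627.5 103.2 14.5 -95.9; python3 - <<'E'
from h import *
im,d=arm.get_image("side"); cv2.imwrite("pics/s2.png",im[60:330,120:520])
E
```

```text
t 5.15 tcp [626.1 101.2 127.6] psi -96.04 tilt 0.09 w 33.1 F [-0.7  0.5 -0.4] j [ 0.41  0.49 -0.1  -0.   -0.98 -0.52]
turn -0.14 then shift tool (m): x -0.0022 y -0.0012 z 0.1131
```

View pics/s2.png

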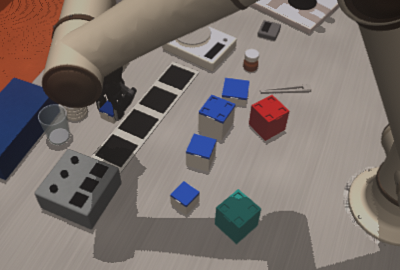

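The crop shows the tiny box held in the jaws at (107,108), above mark_1 at (117,150).

Emit:
drive_tool(
  steps=[
    [-0.0022,-0.0012,0.025,0,0.02],
    [0,0,0.03,0,0.02],
    [0,0,0.025,0,0.02],
    [0,0,0.015,0,0.02],
    [0,0,0.01,0,0.02],
    [0,0,0.006,0,0.02],
    [0,0,0,0,0.02],
    [0,0,0,0,0.02],
  ],
)

```text
clock: 6.0
position: [628.4, 104.5, 18.2]
ee_rot: [-0.67, 0.743, -0.0, 0.001]
contact_force: [0.1, -0.6, -0.1]
gripper_width: 32.7
```

```bash
python3 go.py 627.5 103.2 14 -95.9
```

```text
t 6.0 tcp [628.4 104.5  18.2] psi -95.89 tilt 0.09 w 32.7 F [ 0.1 -0.6 -0.1] j [ 0.42  0.62 -0.2   0.   -0.76 -0.52]
turn 0.01 then shift tool (m): x 0.0014 y 0.0008 z 0.0042
```

Emit:
drive_tool(
  steps=[
    [0.0008,0,0.0025,0,0.02],
    [0,0,0.001,0,0.02],
    [0,0,0,0,0.02],
  ],
)

```text
clock: 6.3
position: [627.9, 103.1, 14.0]
ee_rot: [-0.669, 0.743, -0.0, 0.0]
contact_force: [-0.4, -0.1, 0.6]
gripper_width: 32.9
```

```bash
python3 go.py 627.5 103.2 14 -95.9
```

```text
t 6.3 tcp [627.9 103.1  14. ] psi -95.94 tilt 0.02 w 32.9 F [-0.4 -0.1  0.6] j [ 0.42  0.62 -0.2  -0.   -0.75 -0.52]
turn -0.04 then shift tool (m): x -0.0000 y 0.0004 z 0.0000
```

Emit:
drive_tool(
  steps=[
    [0,0,0.0005,0,0.02],
    [0,0,0,0,0.02],
  ],
)

```text
clock: 6.5
position: [628.0, 103.2, 13.6]
ee_rot: [-0.67, 0.743, -0.0, 0.0]
contact_force: [-0.0, -0.7, 1.2]
gripper_width: 33.1
```

```bash
python3 go.py 627.5 103.2 14 -95.9
```

```text
t 6.5 tcp [628.  103.2  13.6] psi -95.93 tilt 0.02 w 33.1 F [-0.  -0.7  1.2] j [ 0.42  0.62 -0.2   0.   -0.75 -0.52]
turn -0.03 then shift tool (m): x 0.0000 y 0.0005 z -0.0004
```

Emit:
drive_tool(
  steps=[
    [0,0,0.0005,0,0.034],
    [0,0,0,0,0.04],
    [0,0,0,0,0.05],
    [0,0,0,0,0.07],
    [0,0,0,0,0.085],
    [0,0,0,0,0.085],
    [0,0,-0.02,0,0.085],
    [0,0,-0.04,0,0.085],
    [0,0,-0.045,0,0.085],
    [0,0,0,5.55,0.085],
    [0,0,0,5.55,0.085],
  ],
)

```text
clock: 7.6
position: [628.7, 103.6, 120.1]
ee_rot: [-0.593, 0.805, -0.0, 0.002]
contact_force: [-0.5, 0.8, -1.1]
gripper_width: 84.9
```

```bash
python3 go.py 424.3 172.3 8 -107
```

```text
t 7.6 tcp [628.7 103.6 120.1] psi -107.26 tilt 0.25 w 84.9 F [-0.5  0.8 -1.1] j [ 0.42  0.5  -0.11 -0.   -0.96 -0.72]
turn -0.26 then shift tool (m): x -0.0059 y 0.2155 z 0.1121
```

Emit:
drive_tool(
  steps=[
    [-0.0009,0.036,0,0,0.085],
    [-0.001,0.036,0,0,0.085],
    [-0.001,0.036,0,0,0.085],
    [-0.001,0.036,0,0,0.085],
    [-0.001,0.036,0,0,0.085],
    [-0.001,0.0355,0,0,0.085],
    [0,0,0,0,0.085],
    [0,0,0,0,0.085],
  ],
)

```text
clock: 8.4
position: [423.4, 172.5, 118.4]
ee_rot: [-0.595, 0.803, -0.0, 0.001]
contact_force: [-0.2, -0.3, 0.2]
gripper_width: 84.9
```

```bash
cat > chk.py <<'E'
from h import *
import sys
tag=sys.argv[1]
im,d=arm.get_image("top"); cv2.imwrite(f"pics/top{tag}.png",im)
from go import state
m=blue(im)
for c in cv2.findContours(m,cv2.RETR_EXTERNAL,cv2.CHAIN_APPROX_NONE)[0]:
    A=cv2.contourArea(c)
    if A<200 or A>1500: continue
    mk=np.zeros(m.shape,np.uint8);cv2.drawContours(mk,[c],-1,1,-1)
    P=depthpts("top",d,cv2.erode(mk,np.ones((5,5)))>0); z=np.median(P[:,2])
    print(c.reshape(-1,2).mean(0).round(),"z",z.round(1),rect_world("top",c,z))
state()
E
python3 chk.py 3; python3 go.py 424.3 172.3 8 -107
```

```text
[238. 225.] z 43.2 (array([423.4, 169.4]), array([38.2, 43.6]), -16.6)
[413. 224.] z 31.8 (array([ 433. , -174.7]), array([63.9, 64.6]), 12.6)
[298. 220.] z 56.9 (array([436.7,  50.8]), array([54.4, 54.3]), 4.1)
[354. 219.] z 71.1 (array([440.5, -56.2]), array([64. , 63.8]), -6.5)
[274. 123.] z 37.9 (array([627.4, 102.5]), array([34.8, 34. ]), -6.8)
t 8.45 tcp [424.1 172.4 118.3] psi -106.99 tilt 0.08 w 85.1 F [ 0.4 -0.4  0.3] j [ 0.74  0.23 -0.55  0.   -0.79 -1.04]
t 8.45 tcp [424.1 172.4 118.3] psi -106.99 tilt 0.08 w 85.1 F [ 0.4 -0.4  0.3] j [ 0.74  0.23 -0.55  0.   -0.79 -1.04]
turn 0.01 then shift tool (m): x 0.0001 y -0.0002 z 0.1103
```

View pics/top3.png

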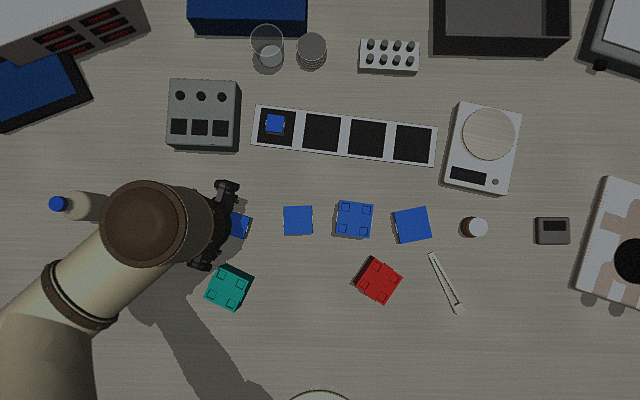

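The tiny box is on mark_1 at (274,123), centred to within 1 mm. I'm checking clearance to the turquoise box before going down on the small one.

```bash
python3 - <<'E'
from h import *
im=cv2.imread("pics/top0.png");h=cv2.cvtColor(im,cv2.COLOR_BGR2HSV)
for m in (cv2.inRange(h,(75,100,50),(100,255,255)),cv2.inRange(h,(0,150,80),(8,255,255))):
    c=max(cv2.findContours(m,cv2.RETR_EXTERNAL,cv2.CHAIN_APPROX_NONE)[0],key=cv2.contourArea)
    P=ray("top",c.reshape(-1,2),72); print(cv2.boxPoints(cv2.minAreaRect(P[:,:2].astype(np.float32))).round())
E
```

```text
[[261. 162.]
 [320. 136.]
 [347. 198.]
 [289. 224.]]
[[ 279. -113.]
 [ 336. -150.]
 [ 371.  -96.]
 [ 314.  -59.]]
```

Emit:
drive_tool(
  steps=[
    [0,0,0.03,0,0.085],
    [0,0,0.03,0,0.085],
    [0,0,0.025,0,0.085],
    [0,0,0.015,0,0.085],
    [0,0,0.01,0,0.085],
    [0,0,0,0,0.06],
    [0,0,0,0,0.03],
    [0,0,0,0,0.03],
    [0,0,0,0,0.03],
    [0,0,0,0,0.03],
    [0,0,0,0,0.03],
  ],
)

```text
clock: 9.55
position: [424.3, 172.6, 8.8]
ee_rot: [-0.595, 0.804, -0.0, 0.001]
contact_force: [-0.0, -0.2, 6.6]
gripper_width: 43.1
```

```bash
python3 go.py 618 9.7 110 -95.9
```

```text
t 9.55 tcp [424.3 172.6   8.8] psi -107.0 tilt 0.14 w 43.1 F [-0.  -0.2  6.6] j [ 0.74  0.42 -0.66  0.   -0.49 -1.04]
turn -11.10 then shift tool (m): x 0.1421 y -0.2094 z -0.1012
```

Emit:
drive_tool(
  steps=[
    [0,0,-0.02,0,0.03],
    [0,0,-0.03,0,0.03],
    [0,0,-0.03,0,0.03],
    [0,0,-0.03,-5.55,0.03],
    [0,0,0,-5.55,0.03],
    [0.0178,-0.0262,0,0,0.03],
    [0.0178,-0.0262,0,0,0.03],
    [0.0178,-0.0262,0,0,0.03],
    [0.0178,-0.0262,0,0,0.03],
    [0.0178,-0.0262,0,0,0.03],
    [0.0178,-0.0262,0,0,0.03],
    [0.0178,-0.0262,0,0,0.03],
    [0.0178,-0.0262,0,0,0.03],
    [0,0,0.03,0,0.03],
    [0,0,0.03,0,0.03],
    [0,0,0.02,0,0.03],
    [0,0,0,0,0.03],
    [0,0,0,0,0.03],
  ],
)

```text
clock: 11.35
position: [617.2, 8.7, 37.8]
ee_rot: [-0.67, 0.743, 0.0, -0.0]
contact_force: [0.2, 0.5, 0.0]
gripper_width: 42.9
```

```bash
python3 go.py 618 10 15.5 -95.9
```

```text
t 11.35 tcp [617.2   8.7  37.8] psi -95.91 tilt 0.04 w 42.9 F [0.2 0.5 0. ] j [ 0.28  0.56 -0.23  0.   -0.77 -0.38]
turn -0.01 then shift tool (m): x -0.0014 y -0.0006 z 0.0223
```

Emit:
drive_tool(
  steps=[
    [-0.0014,-0.0006,0.01,0,0.03],
    [0,0,0.006,0,0.03],
    [0,0,0.004,0,0.03],
    [0,0,0,0,0.03],
    [0,0,0,0,0.03],
  ],
)

```text
clock: 11.85
position: [618.1, 10.0, 18.0]
ee_rot: [-0.67, 0.743, -0.0, 0.0]
contact_force: [0.2, 0.4, -0.0]
gripper_width: 43.1
```

```bash
python3 go.py 618 10 15 -95.9
```

```text
t 11.85 tcp [618.1  10.   18. ] psi -95.92 tilt 0.01 w 43.1 F [ 0.2  0.4 -0. ] j [ 0.28  0.59 -0.25  0.   -0.73 -0.38]
turn -0.02 then shift tool (m): x 0.0000 y 0.0001 z 0.0030
```

Lower the last 3 mm, release, rise and turn towards the medium box (ψ −85.9).

Emit:
drive_tool(
  steps=[
    [0,0,0.0015,0,0.03],
    [0,0,0.0013,0,0.03],
    [0,0,0.0005,0,0.03],
    [0,0,0,0,0.044],
    [0,0,0,0,0.05],
    [0,0,0,0,0.065],
    [0,0,0,0,0.085],
    [0,0,0,0,0.085],
    [0,0,-0.02,0,0.085],
    [0,0,-0.04,0,0.085],
    [0,0,-0.05,0,0.085],
    [0,0,0,-5,0.085],
    [0,0,0,-5,0.085],
  ],
)

```text
clock: 13.15
position: [619.0, 10.3, 127.0]
ee_rot: [0.733, -0.68, 0.001, -0.002]
contact_force: [-0.4, -0.0, -1.8]
gripper_width: 85.2
```

```bash
python3 go.py 436.7 51 12 -85.9
```

```text
t 13.15 tcp [619.   10.3 127. ] psi -85.73 tilt 0.28 w 85.2 F [-0.4 -0.  -1.8] j [ 0.28  0.46 -0.15 -0.   -0.96 -0.2 ]
turn 0.17 then shift tool (m): x -0.0536 y 0.1789 z 0.1150
```

Emit:
drive_tool(
  steps=[
    [-0.0089,0.0298,0,0,0.085],
    [-0.0089,0.0298,0,0,0.085],
    [-0.0089,0.0298,0,0,0.085],
    [-0.0089,0.0298,0,0,0.085],
    [-0.0089,0.0298,0,0,0.085],
    [-0.009,0.0298,0,0,0.085],
    [0,0,0.02,0,0.085],
    [0,0,0.01,0,0.085],
    [0,0,0,0,0.085],
  ],
)

```text
clock: 14.05
position: [435.3, 50.4, 93.5]
ee_rot: [0.732, -0.682, -0.0, 0.001]
contact_force: [-0.3, -0.3, 1.1]
gripper_width: 84.8
```

```bash
python3 chk.py 4; python3 go.py 436.7 51 12 -85.9
```

```text
[413. 224.] z 31.7 (array([ 432.9, -174.7]), array([63.8, 64.9]), 13.1)
[354. 219.] z 71.2 (array([440.5, -56.2]), array([63.9, 64. ]), -6.6)
[321. 127.] z 48.8 (array([617.6,  10.4]), array([44.1, 44.2]), -5.9)
[274. 123.] z 37.6 (array([627.6, 102.9]), array([34.1, 34.1]), -6.9)
t 14.1 tcp [436.1  50.6  94.1] psi -85.93 tilt 0.08 w 85.1 F [-0.3  0.2 -0.4] j [ 0.49  0.24 -0.62  0.   -0.72 -0.42]
t 14.1 tcp [436.1  50.6  94.1] psi -85.93 tilt 0.08 w 85.1 F [-0.3  0.2 -0.4] j [ 0.49  0.24 -0.62  0.   -0.72 -0.42]
turn -0.03 then shift tool (m): x -0.0004 y -0.0006 z 0.0821
```

Emit:
drive_tool(
  steps=[
    [-0.0004,-0.0006,0.025,0,0.085],
    [0,0,0.025,0,0.085],
    [0,0,0.02,0,0.085],
    [0,0,0.012,0,0.085],
    [0,0,0,0,0.06],
    [0,0,0,0,0.04],
    [0,0,0,0,0.04],
    [0,0,0,0,0.04],
    [0,0,0,0,0.04],
    [0,0,0,0,0.04],
  ],
)

```text
clock: 15.1
position: [437.1, 51.4, 13.3]
ee_rot: [0.732, -0.681, 0.0, -0.001]
contact_force: [0.1, 0.9, 5.1]
gripper_width: 52.9
```

```bash
python3 go.py 608.2 -83.5 110 -95.9
```

```text
t 15.1 tcp [437.1  51.4  13.3] psi -85.91 tilt 0.11 w 52.9 F [0.1 0.9 5.1] j [ 0.49  0.39 -0.7   0.   -0.48 -0.42]
turn 9.99 then shift tool (m): x 0.1166 y -0.1841 z -0.0967
```

Emit:
drive_tool(
  steps=[
    [0,0,-0.02,0,0.04],
    [0,0,-0.03,0,0.04],
    [0,0,-0.03,0,0.04],
    [0,0,-0.03,5,0.04],
    [0,0,0,5,0.04],
    [0.0147,-0.0231,0,0,0.04],
    [0.0147,-0.0231,0,0,0.04],
    [0.0147,-0.0231,0,0,0.04],
    [0.0147,-0.0231,0,0,0.04],
    [0.0147,-0.0231,0,0,0.04],
    [0.0147,-0.0231,0,0,0.04],
    [0.0147,-0.0231,0,0,0.04],
    [0.0147,-0.0231,0,0,0.04],
    [0,0,0.03,0,0.04],
    [0,0,0.03,0,0.04],
    [0,0,0.02,0,0.04],
    [0,0,0,0,0.04],
    [0,0,0,0,0.04],
  ],
)

```text
clock: 16.9
position: [608.1, -85.0, 42.5]
ee_rot: [-0.67, 0.743, 0.0, -0.0]
contact_force: [0.9, -0.3, 0.1]
gripper_width: 53.4
```

```bash
python3 go.py 608.2 -83.5 19.5 -95.9
```

```text
t 16.9 tcp [608.1 -85.   42.5] psi -95.91 tilt 0.04 w 53.4 F [ 0.9 -0.3  0.1] j [ 0.12  0.55 -0.24  0.   -0.78 -0.23]
turn -0.01 then shift tool (m): x -0.0015 y 0.0000 z 0.0230
```

Emit:
drive_tool(
  steps=[
    [-0.0013,0,0.01,0,0.04],
    [0,0,0.007,0,0.04],
    [0,0,0.004,0,0.04],
    [0,0,0,0,0.04],
    [0,0,0,0,0.04],
  ],
)

```text
clock: 17.4
position: [608.3, -83.6, 21.6]
ee_rot: [-0.67, 0.743, -0.0, 0.0]
contact_force: [0.1, -0.3, -1.2]
gripper_width: 53.4
```

```bash
python3 go.py 608.2 -83.5 19.3 -95.9
```

```text
t 17.4 tcp [608.3 -83.6  21.6] psi -95.92 tilt 0.01 w 53.4 F [ 0.1 -0.3 -1.2] j [ 0.13  0.58 -0.26  0.   -0.73 -0.23]
turn -0.02 then shift tool (m): x -0.0001 y 0.0002 z 0.0023
```

Emit:
drive_tool(
  steps=[
    [0,0,0.0015,0,0.04],
    [0,0,0.001,0,0.04],
    [0,0,0.0005,0,0.04],
    [0,0,0,0,0.055],
    [0,0,0,0,0.06],
    [0,0,0,0,0.07],
    [0,0,0,0,0.085],
    [0,0,0,0,0.085],
    [0,0,-0.02,0,0.085],
    [0,0,-0.04,0,0.085],
    [0,0,-0.05,0,0.085],
    [0,0,0,0.8,0.085],
    [0,0,0,0,0.085],
  ],
)

```text
clock: 18.7
position: [608.9, -83.5, 130.2]
ee_rot: [-0.664, 0.748, -0.001, 0.002]
contact_force: [0.1, -0.3, -0.5]
gripper_width: 85.0
```

```bash
python3 go.py 440.5 -56 22 -96.7
```

```text
t 18.7 tcp [608.9 -83.5 130.2] psi -96.75 tilt 0.22 w 85.0 F [ 0.1 -0.3 -0.5] j [ 0.13  0.45 -0.16 -0.   -0.96 -0.24]
turn -0.05 then shift tool (m): x -0.0076 y 0.1705 z 0.1082
```

Emit:
drive_tool(
  steps=[
    [-0.0013,0.0285,0,0,0.085],
    [-0.0013,0.0285,0,0,0.085],
    [-0.0013,0.0285,0,0,0.085],
    [-0.0013,0.0285,0,0,0.085],
    [-0.0013,0.0285,0,0,0.085],
    [-0.0012,0.028,0,0,0.085],
    [0,0,0.01,0,0.085],
    [0,0,0,0,0.085],
    [0,0,0,0,0.085],
  ],
)

```text
clock: 19.6
position: [440.2, -56.1, 117.9]
ee_rot: [-0.664, 0.747, 0.0, -0.001]
contact_force: [0.5, -0.3, -0.9]
gripper_width: 84.9
```

```bash
python3 chk.py 5; python3 go.py 440.5 -56 22 -96.7
```

```text
[370. 132.] z 62.8 (array([607.9, -84.1]), array([54. , 54.2]), -6.3)
[321. 127.] z 48.8 (array([617.6,  10.4]), array([44.1, 44.2]), -5.9)
[274. 123.] z 38.0 (array([627.5, 102.9]), array([34.1, 34. ]), -6.9)
t 19.65 tcp [440.6 -56.1 118.1] psi -96.73 tilt 0.04 w 85.1 F [ 0.5  0.7 -0.1] j [ 0.24  0.21 -0.58  0.   -0.79 -0.36]
t 19.65 tcp [440.6 -56.1 118.1] psi -96.73 tilt 0.04 w 85.1 F [ 0.5  0.7 -0.1] j [ 0.24  0.21 -0.58  0.   -0.79 -0.36]
turn -0.03 then shift tool (m): x -0.0000 y 0.0001 z 0.0961
```

View pics/top5.png

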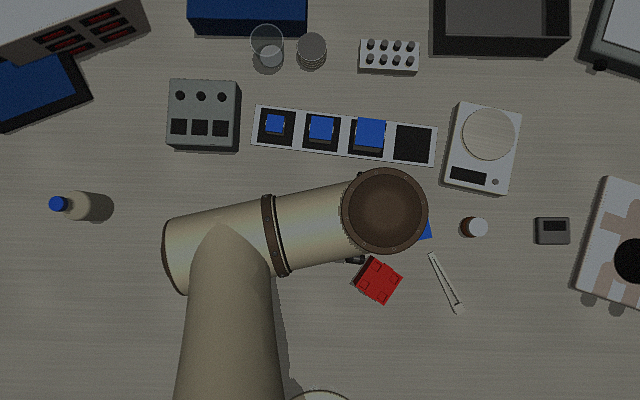

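Tiny, small and medium are all centred on their marks. The gripper is over the large box and clear of the red one, so I'm going down.

Emit:
drive_tool(
  steps=[
    [0,0,0.02,0,0.085],
    [0,0,0.02,0,0.085],
    [0,0,0.02,0,0.085],
    [0,0,0.02,0,0.085],
    [0,0,0.016,0,0.085],
    [0,0,0,0,0.07],
    [0,0,0,0,0.05],
    [0,0,0,0,0.05],
    [0,0,0,0,0.05],
    [0,0,0,0,0.05],
    [0,0,0,0,0.05],
  ],
)

```text
clock: 20.75
position: [439.9, -56.0, 22.9]
ee_rot: [-0.664, 0.747, -0.0, 0.0]
contact_force: [-0.5, -0.6, -1.6]
gripper_width: 63.4
```

```bash
python3 go.py 598.5 -176.8 130 -95.9
```

```text
t 20.75 tcp [439.9 -56.   22.9] psi -96.73 tilt 0.04 w 63.4 F [-0.5 -0.6 -1.6] j [ 0.24  0.37 -0.68 -0.   -0.52 -0.36]
turn -0.83 then shift tool (m): x 0.1039 y -0.1702 z -0.1071
```

Emit:
drive_tool(
  steps=[
    [0,0,-0.01,0,0.05],
    [0,0,-0.025,0,0.05],
    [0,0,-0.03,0,0.05],
    [0,0,-0.03,0,0.05],
    [0,0,-0.02,-0.8,0.05],
    [0.013,-0.0213,0,0,0.05],
    [0.013,-0.0213,0,0,0.05],
    [0.013,-0.0213,0,0,0.05],
    [0.013,-0.0213,0,0,0.05],
    [0.013,-0.0213,0,0,0.05],
    [0.013,-0.0213,0,0,0.05],
    [0.013,-0.0213,0,0,0.05],
    [0.013,-0.0213,0,0,0.05],
    [0,0,0.03,0,0.05],
    [0,0,0.03,0,0.05],
    [0,0,0.02,0,0.05],
    [0,0,0,0,0.05],
    [0,0,0,0,0.05],
  ],
)

```text
clock: 22.55
position: [598.8, -177.2, 58.3]
ee_rot: [-0.67, 0.743, -0.0, -0.0]
contact_force: [0.7, 0.5, -1.6]
gripper_width: 63.4
```

```bash
python3 go.py 598.5 -176.8 29 -95.9
```

```text
t 22.55 tcp [ 598.8 -177.2   58.3] psi -95.9 tilt 0.03 w 63.4 F [ 0.7  0.5 -1.6] j [-0.03  0.55 -0.2   0.   -0.82 -0.07]
turn -0.00 then shift tool (m): x -0.0004 y 0.0004 z 0.0293
```

Emit:
drive_tool(
  steps=[
    [-0.0004,0.0002,0.012,0,0.05],
    [0,0,0.01,0,0.05],
    [0,0,0.005,0,0.05],
    [0,0,0,0,0.05],
    [0,0,0,0,0.05],
  ],
)

```text
clock: 23.05
position: [598.5, -176.7, 30.6]
ee_rot: [-0.67, 0.743, -0.0, -0.0]
contact_force: [0.6, -0.3, -1.3]
gripper_width: 63.4
```

```bash
python3 go.py 598.5 -176.8 29 -95.9
```

```text
t 23.05 tcp [ 598.5 -176.7   30.6] psi -95.92 tilt 0.01 w 63.4 F [ 0.6 -0.3 -1.3] j [-0.03  0.58 -0.22  0.   -0.77 -0.08]
turn -0.02 then shift tool (m): x 0.0001 y 0.0000 z 0.0016
```

Release, rise, then turn towards the shallow box (ψ −77.2).

Emit:
drive_tool(
  steps=[
    [0,0,0.001,0,0.05],
    [0,0,0.0008,0,0.05],
    [0,0,0.0004,0,0.05],
    [0,0,0,0,0.065],
    [0,0,0,0,0.07],
    [0,0,0,0,0.085],
    [0,0,0,0,0.085],
    [0,0,0,0,0.085],
    [0,0,-0.02,0,0.085],
    [0,0,-0.04,0,0.085],
    [0,0,-0.04,0,0.085],
    [0,0,0,-6.2,0.085],
    [0,0,0,-6.2,0.085],
    [0,0,0,-6.2,0.085],
  ],
)

```text
clock: 24.45
position: [598.4, -176.6, 128.9]
ee_rot: [0.782, -0.623, 0.0, -0.0]
contact_force: [-0.6, 0.8, 0.5]
gripper_width: 84.9
```

```bash
python3 go.py 433 -174.6 0 -77.2
```

```text
t 24.45 tcp [ 598.4 -176.6  128.9] psi -77.08 tilt 0.06 w 84.9 F [-0.6  0.8  0.5] j [-0.03  0.47 -0.13 -0.   -0.97  0.25]
turn 0.12 then shift tool (m): x -0.0386 y 0.1608 z 0.1289
```

Emit:
drive_tool(
  steps=[
    [-0.0064,0.0268,0,0,0.085],
    [-0.0064,0.0268,0,0,0.085],
    [-0.0064,0.0268,0,0,0.085],
    [-0.0064,0.0268,0,0,0.085],
    [-0.0064,0.0268,0,0,0.085],
    [-0.0066,0.0268,0,0,0.085],
    [0,0,0.03,0,0.085],
    [0,0,0.03,0,0.085],
    [0,0,0,0,0.085],
    [0,0,0,0,0.085],
  ],
)

```text
clock: 25.45
position: [433.3, -174.4, 68.6]
ee_rot: [0.781, -0.625, -0.0, 0.0]
contact_force: [0.8, 0.9, -0.3]
gripper_width: 84.9
```

```bash
python3 chk.py 6; python3 go.py 433 -174.6 0 -77.2
```

```text
[420. 136.] z 77.1 (array([ 598.4, -176.7]), array([64.3, 64.2]), -5.8)
[370. 132.] z 62.8 (array([607.7, -84. ]), array([54. , 53.9]), -6.2)
[321. 127.] z 48.7 (array([617.6,  10.4]), array([44.1, 44.2]), -5.9)
[274. 123.] z 37.9 (array([627.5, 102.9]), array([34.1, 34. ]), -6.9)
t 25.5 tcp [ 434.1 -174.4   69.3] psi -77.3 tilt 0.09 w 84.8 F [ 1.5 -1.   0.6] j [-0.03  0.32 -0.58  0.   -0.67  0.25]
t 25.5 tcp [ 434.1 -174.4   69.3] psi -77.3 tilt 0.09 w 84.8 F [ 1.5 -1.   0.6] j [-0.03  0.32 -0.58  0.   -0.67  0.25]
turn -0.10 then shift tool (m): x -0.0000 y 0.0011 z 0.0693
```

View pics/top6.png

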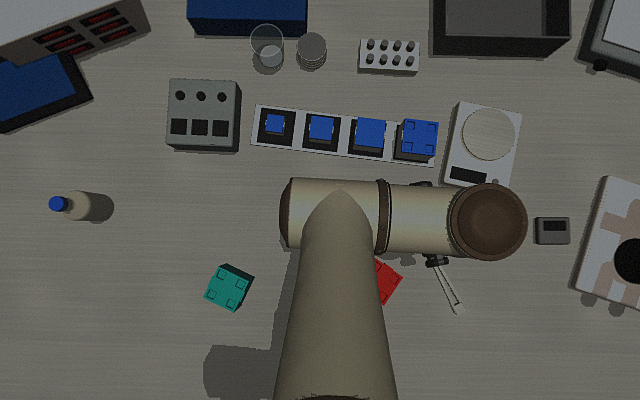

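The large box is centred on mark_4 at (420,136). The tweezers tip at about (430,253) is near the lower finger, so I'm checking it.

```bash
python3 - <<'E'
from h import *
d=np.load("top0.npy")
print(ray("top",[[430,252],[434,258],[462,312],[440,252]],[5]*4).round())
m=np.zeros(d.shape,bool);m[249:318,425:470]=1
P=depthpts("top",d,m);Q=P[P[:,2]>3];print(len(Q),Q[:,2].max().round(1),Q.max(0).round(),Q[np.argmax(Q[:,0])].round(1))
E
```

```text
[[ 378. -216.    5.]
 [ 366. -224.    5.]
 [ 259. -282.    5.]
 [ 378. -237.    5.]]
545 11.1 [ 386. -206.   11.] [ 385.7 -293.7    3.9]
```

Emit:
drive_tool(
  steps=[
    [0,0.0007,0.02,0,0.085],
    [0,0,0.02,0,0.085],
    [0,0,0.016,0,0.085],
    [0,0,0.01,0,0.085],
    [0,0,0,0,0.07],
    [0,0,0,0,0.05],
    [0,0,0,0,0.05],
    [0,0,0,0,0.05],
    [0,0,0,0,0.05],
    [0,0,0,0,0.05],
  ],
)

```text
clock: 26.5
position: [433.3, -174.4, 3.3]
ee_rot: [0.781, -0.625, 0.001, -0.001]
contact_force: [-1.1, 0.1, 6.5]
gripper_width: 63.0
```

```bash
python3 go.py 598.4 -176.7 130 -95.9;python3 - <<'E'
from h import *
im,d=arm.get_image("side"); cv2.imwrite("pics/s7.png",cv2.resize(im[80:260,220:480],None,fx=3,fy=3))
E
```

```text
t 26.5 tcp [ 433.3 -174.4    3.3] psi -77.3 tilt 0.12 w 63.0 F [-1.1  0.1  6.5] j [-0.03  0.44 -0.64  0.   -0.49  0.25]
turn 18.60 then shift tool (m): x -0.0147 y -0.1645 z -0.1267
```

View pics/s7.png

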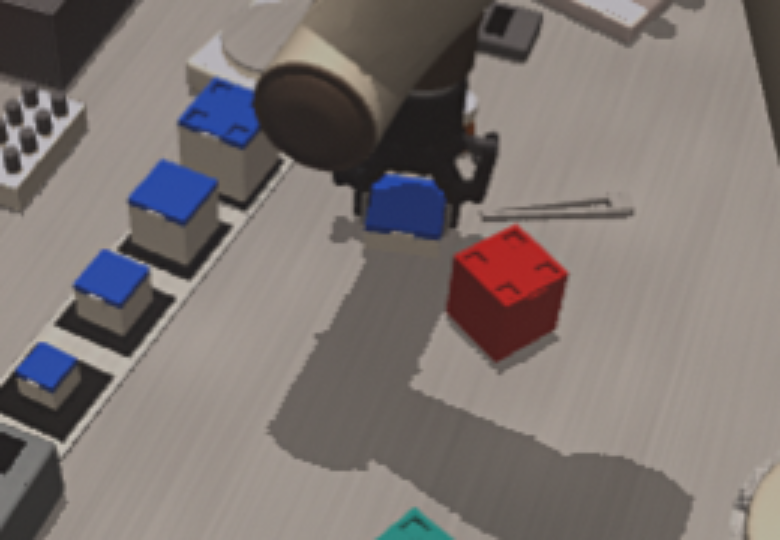

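The crop shows the jaws holding the shallow box at (405,210) with the tweezers untouched. I'm lifting it and carrying it over the large box.

Emit:
drive_tool(
  steps=[
    [0,0,-0.01,0,0.05],
    [0,0,-0.03,0,0.05],
    [0,0,-0.04,0,0.05],
    [0,0,-0.04,0,0.05],
    [0,0,-0.03,6.2,0.05],
    [0,0,0,6.2,0.05],
    [0,0,0,6.2,0.05],
    [-0.0021,-0.0235,0,0,0.05],
    [-0.0021,-0.0235,0,0,0.05],
    [-0.0021,-0.0235,0,0,0.05],
    [-0.0021,-0.0235,0,0,0.05],
    [-0.0021,-0.0235,0,0,0.05],
    [-0.0021,-0.0235,0,0,0.05],
    [-0.0021,-0.0235,0,0,0.05],
    [0,0,0.02,0,0.05],
    [0,0,0.02,0,0.05],
    [0,0,0,0,0.05],
    [0,0,0,0,0.05],
    [0,0,0,0,0.05],
  ],
)

```text
clock: 28.45
position: [598.1, -177.0, 113.7]
ee_rot: [-0.67, 0.743, -0.001, 0.001]
contact_force: [0.3, -0.2, -1.5]
gripper_width: 63.2
```

```bash
for i in 1; do python3 go.py 598.4 -176.7 90 -95.9;done; python3 - <<'E'
from h import *
im,d=arm.get_image("side"); cv2.imwrite("pics/s8.png",cv2.resize(im[60:260,180:460],None,fx=2.8,fy=2.8))
E
```

```text
t 28.45 tcp [ 598.1 -177.   113.7] psi -95.92 tilt 0.12 w 63.2 F [ 0.3 -0.2 -1.5] j [-0.03  0.48 -0.15  0.   -0.94 -0.08]
turn -0.02 then shift tool (m): x -0.0003 y -0.0003 z 0.0237
```

View pics/s8.png

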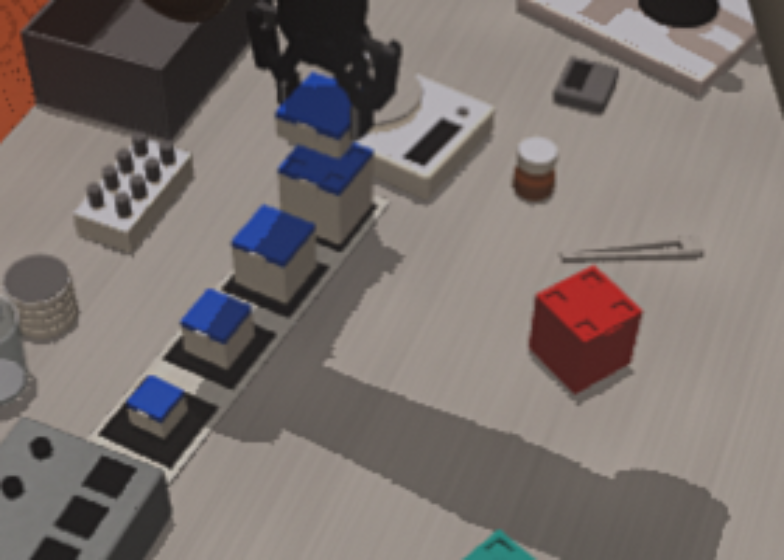

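The crop shows the shallow box hanging level at (315,110) above the large lid at (325,165).

Emit:
drive_tool(
  steps=[
    [-0.0001,-0.0002,0.012,0,0.05],
    [0,0,0.008,0,0.05],
    [0,0,0.006,0,0.05],
    [0,0,0,0,0.05],
    [0,0,0,0,0.05],
  ],
)

```text
clock: 29.0
position: [597.7, -176.8, 86.0]
ee_rot: [-0.67, 0.743, 0.0, -0.0]
contact_force: [0.5, -1.0, -1.7]
gripper_width: 62.7
```

```bash
python3 go.py 598.4 -176.7 77 -95.9; python3 - <<'E'
from h import *
im,d=arm.get_image("side"); cv2.imwrite("pics/s9.png",cv2.resize(im[80:150,260:340],None,fx=8,fy=8,interpolation=cv2.INTER_CUBIC))
E
```

```text
t 29.0 tcp [ 597.7 -176.8   86. ] psi -95.92 tilt 0.03 w 62.7 F [ 0.5 -1.  -1.7] j [-0.03  0.51 -0.18  0.   -0.88 -0.08]
turn -0.02 then shift tool (m): x -0.0001 y -0.0007 z 0.0090
```

View pics/s9.png

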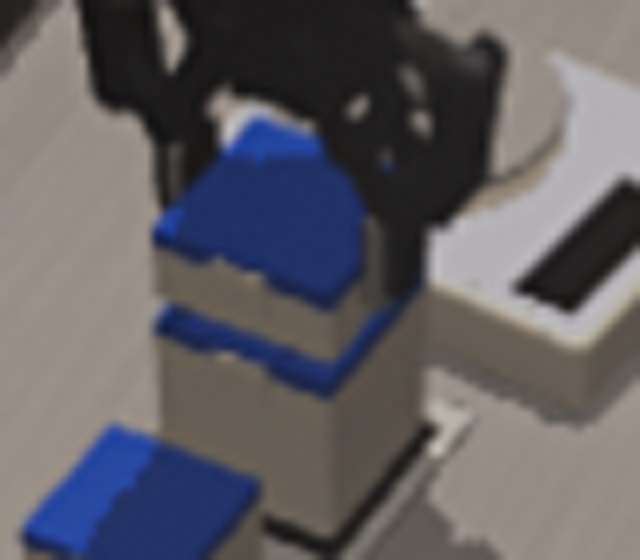

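The shallow box's corners at (157,230) and (335,300) line up with the large lid's at (160,315) and (333,390). I'm lowering it to seat.

Emit:
drive_tool(
  steps=[
    [0,-0.0003,0.003,0,0.05],
    [0,0,0.002,0,0.05],
    [0,0,0.002,0,0.05],
    [0,0,0,0,0.05],
  ],
)

```text
clock: 29.45
position: [597.7, -176.7, 78.9]
ee_rot: [-0.67, 0.743, 0.0, -0.0]
contact_force: [0.3, -0.3, -1.7]
gripper_width: 63.1
```

```bash
python3 go.py 598.4 -176.7 77 -95.9
```

```text
t 29.45 tcp [ 597.7 -176.7   78.9] psi -95.94 tilt 0.04 w 63.1 F [ 0.3 -0.3 -1.7] j [-0.03  0.52 -0.18 -0.   -0.87 -0.08]
turn -0.04 then shift tool (m): x -0.0001 y -0.0007 z 0.0019
```

Emit:
drive_tool(
  steps=[
    [0,0,0.001,0,0.05],
    [0,0,0.001,0,0.05],
    [0,0,0,0,0.05],
  ],
)

```text
clock: 29.75
position: [598.1, -176.8, 77.4]
ee_rot: [-0.67, 0.743, -0.0, 0.0]
contact_force: [-0.4, -1.1, -1.0]
gripper_width: 63.1
```

```bash
python3 go.py 598.4 -176.7 77 -95.9
```

```text
t 29.75 tcp [ 598.1 -176.8   77.4] psi -95.93 tilt 0.02 w 63.1 F [-0.4 -1.1 -1. ] j [-0.03  0.52 -0.19  0.   -0.86 -0.08]
turn -0.03 then shift tool (m): x -0.0001 y -0.0003 z 0.0004
```

Emit:
drive_tool(
  steps=[
    [0,0,0.0005,0,0.05],
    [0,0,0,0,0.05],
  ],
)

```text
clock: 29.95
position: [598.1, -176.8, 77.4]
ee_rot: [-0.67, 0.743, -0.0, 0.0]
contact_force: [-1.2, 1.0, 1.8]
gripper_width: 62.9
```

Contact is beginning. I'm releasing and rising.

Emit:
drive_tool(
  steps=[
    [0,0,0.0003,0,0.05],
    [0,0,0,0,0.064],
    [0,0,0,0,0.07],
    [0,0,0,0,0.085],
    [0,0,0,0,0.085],
    [0,0,0,0,0.085],
    [0,0,-0.01,0,0.085],
    [0,0,-0.03,0,0.085],
    [0,0,-0.04,0,0.085],
    [0,0,-0.04,0,0.085],
    [0,0.03,0,0,0.085],
    [0,0.04,0,0,0.085],
    [0,0.04,0,0,0.085],
    [0,0.04,0,0,0.085],
    [0,0.03,0,0,0.085],
    [0,0,0,0,0.085],
    [0,0,0,0,0.085],
  ],
)

```text
clock: 31.65
position: [419.3, -158.3, 197.8]
ee_rot: [-0.67, 0.743, -0.001, 0.001]
contact_force: [0.2, -0.6, 0.4]
gripper_width: 85.2
```

```bash
python3 chk.py 10; python3 - <<'E'
from h import *
im,d=arm.get_image("side"); cv2.imwrite("pics/s10.png",cv2.resize(im[60:260,180:460],None,fx=2.8,fy=2.8))
E
```

```text
[370. 132.] z 62.7 (array([607.9, -84.1]), array([54. , 54.2]), -6.3)
[321. 127.] z 48.9 (array([617.6,  10.4]), array([44.1, 44.2]), -5.8)
[423. 133.] z 105.7 (array([ 597.8, -177.1]), array([64.3, 64. ]), -5.9)
[274. 123.] z 38.1 (array([627.4, 102.8]), array([34.1, 34. ]), -6.9)
t 31.7 tcp [ 420.  -158.3  197.5] psi -95.91 tilt 0.15 w 85.2 F [ 0.1  0.1 -0.3] j [ 0.    0.11 -0.46  0.   -1.   -0.11]
```

View pics/s10.png

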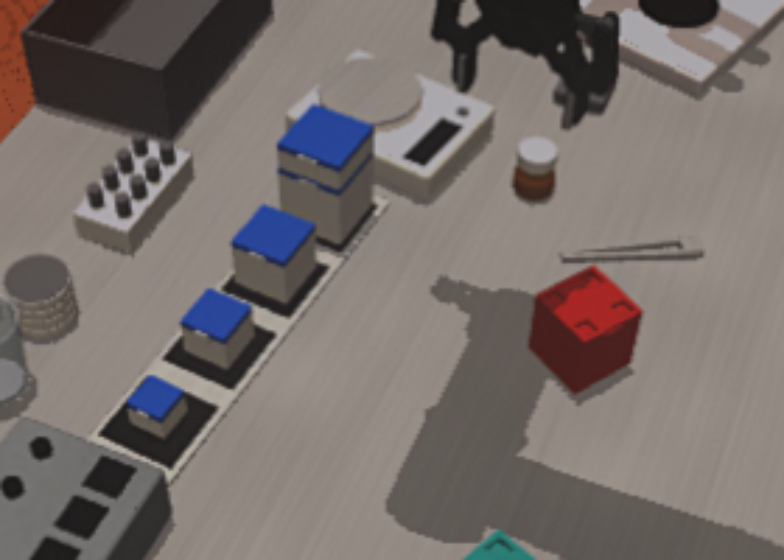

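View pics/top10.png

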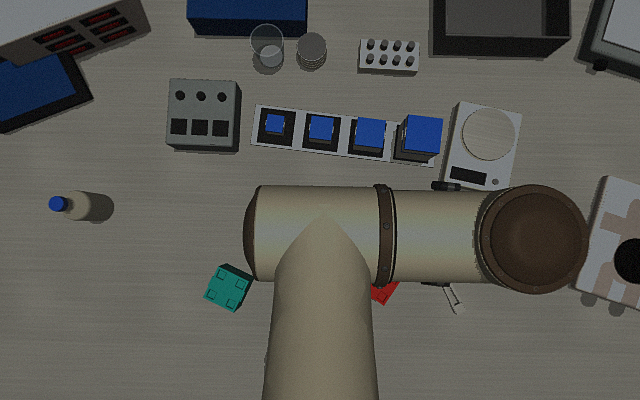

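The stack's lid at (423,133) is at z = 105.7 mm; fully seated would be 106. All four boxes stand centred on their marks and the arm is clear.

```bash
python3 -c "
from bench import arm
print(arm.job_done())"
```

```text
the job is handed in; nothing more can be done
None
```

The four boxes are lined up on the rail in size order and the job is handed in, at 31.7 s on the robot's clock. Tiny is on mark_1, small on mark_2, medium on mark_3, and large on mark_4, beside the balance. The shallow box sits on the large box's lid.

- **Placement:** in the last top view, every lid was within about 1 mm of its mark's centre and within about 1° of the rail's direction.
- **Stack:** the shallow box's lid measured 105.7 mm high against 106 mm for fully seated. Lowering it met no resistance at the height of the lid's top face, so its feet went down into the recesses.
- **Release:** all boxes stand upright and released, and the arm is well clear of them.

No check failed. The side camera's readings differed from the top camera's by about 1 to 2 mm, which is within the stated calibration. The arm's position readings varied by about 1 mm.

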